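# Open the sprung lid of the vial reader

### The arm

A 6-joint arm with a two-finger parallel gripper is mounted at the origin on a cart in front of the work surface, level with it; the furniture and walls round the work are solid. World frame = base frame: x ahead of the robot, y to its left, z up, the work surface at z = 0. Lengths are in mm, angles in rad, forces in N, time in s.
With the tool pointing down it reaches from about 275 to 750 mm from the base axis. Payload 10.2 kg.
Tool frame: the origin (TCP) lies between the finger pads; the fingertips stand 22 mm ahead of it and the grasp point (between the pads) lies 3 mm ahead of it; z points along the fingers, y is the line along which they close (so a half turn about z gives the same grasp; the last joint's range is limited). The gripper opens to 85 mm and grips with 20 to 120 N. Pads are 22 mm wide; open, the fingers measure 114 mm over their backs; the gripper's body (76 mm by 85 mm) begins 54 mm behind the grasp point. The pads swing forward as they close: fully open they stand 13 mm farther back than shut.
Start: joints at [-1.388, 0.313, 1.498, -0, 1.331, -0.223], TCP at [207.234, -482.375, 253.294] pointing down, gripper open.
Joint ranges: [-2.94, 2.94], [-0.97, 2.17], [0.19, 2.56], [-1.23, 4.37], [0.02, 3.11], [-2.88, 2.88]. Speed limits (rad/s): [2.39, 2.39, 3.01, 3.14, 3.14, 3.14].

### API

Orientations are given as a unit quaternion [w, x, y, z].
In Python, from rig import robot, optics, job gives the robot as it stands. The module is installed in compiled form; this text tells all that it offers.
- The arm moves only by the tool move_arm, never from a script. Its argument "plan" is one flat list of numbers, 6 for each row, row after row: the shift along the tool's x, y, z in units of 40 mm (1.0 is 40 mm), then the turn, a rotation vector about the tool's x, y, z in units of 0.1 rad (1.0 is 0.1 rad). In form: [tx, ty, tz, wx, wy, wz, tx, ty, tz, wx, wy, wz, ...]. A call has 1 to 20 rows; each row shifts and turns the commanded pose from where the row before left it, along the tool's axes as they then stand; what a row does not reach is not made up. A row lasts 1/12 s, in which the tool goes at most 41.7 mm and 7.16 degrees, less where a joint would pass 70% of its speed; a pose out of reach is approached as far as the arm can. A call with a number of a shift or a turn outside -1 to 1 is refused whole. A call with a gripper value outside its range is refused whole. "fingers" is the gripper command: -1 is shut, 1 is fully open, values between are in proportion, set as the call begins (left out, the last holds). The fingers move at their own pace and stop on an object; "newtons" is the grip in N (left out, the last holds). Time passes only in rows, so rows that do not move let the fingers close. It gives the time, the measured TCP pose, the force, the opening and the grip force at its end, in the units of the state.
- robot.state(): the state, without advancing time (a new reading comes with each control period).
- optics.camera(name): name is "scene" or "top" or "wrist"; returns a dict with "img" (400x640x3 uint8, red, green, blue), "K" (3x3 intrinsics, pixels), "rvec" (rotation vector, rad) and "tvec" (3), from world to camera coordinates, as OpenCV has them; the wrist camera has in their place "T_tool_cam" (4x4, takes a point from camera to tool coordinates, whose origin is the TCP and whose axes are the flange's). Camera axes: x right, y down, z forward; pixel columns grow to the right and rows downward; lengths in mm; the calibration is good to about 2 mm. A picture is of the moment at which its call begins: read the wrist's pose just before it. There is no depth.
- job.close_job(): hands the job in; it is judged then, once.
Trained networks look in the newest picture that a camera, given by its name, has taken for a name from the list of things; names that differ only in an ending like _2 or _b are one class to them, and where a whole thing is asked for, a point or a joint stands for the part that bears it (a point fixed in the world has none). Each returns a list of dicts, best first, with "score" (0 to 1); they miss things now and then, are a little off and sometimes report something else, mostly with a low value. They report only what shows in the picture. A call takes as long as a camera call.
- optics.trace(camera, target): "region" (400x640 bool, what is visible of it) and "rect" ([left, top, right, bottom] in pixels, round what is visible of it).
- optics.spot_point(camera, target): "xy" ([column, row] in pixels: a listed point, or the origin of a listed thing).
The state is a dict: "clock": time; "qpos": joint angles; "qd": joint speeds; "effort": joint torques, N m; "ee_pos": TCP position; "orientation": TCP orientation; "force": force on the tool from outside, world axes, zero at the start; "moment": the same for the moment, N m; "opening": finger opening in mm; "gripper_force": force on a finger pad.
Only numpy, scipy, OpenCV 4.12 (cv2) and the standard library are available. Lean on these libraries where they do the work, as an engineer would, in place of code of your own. Each camera call takes 0.05 s, during which the arm holds its last target. There are 200 camera calls.

### The job

Open the vial reader with your fingertips: press the orange release tab at its front so that the sprung lid pops up, then push the lid right over to the back until it rests fully open by itself, and take your hand away. Be gentle with the tab and the lid, pick nothing up, leave the two vials in their wells and do not disturb the things standing round the reader.

Things in the scene. Friction and masses are not known exactly. Their poses are not given: they have to be found in the camera images.
- reader: The vial reader, a white bench instrument fixed to the bench, 147 mm deep (x), 170 mm wide (y, from -100 to +70 mm), 58 mm tall. Origin on the bench, under the middle of its sample block; its x axis points from its front (orange tab) to its back (lid hinge), y to its left, z up.
- tab_pad (a point): Middle of the upper face of the orange release tab that sticks out of the reader's front, 46 mm above the bench. The face is 34 mm (x) by 28 mm (y); the point is 22 mm in front of the tab's pivot and 23 mm in front of the upright orange hook that holds the lid down. Nothing but the bench is below the tab.
- tab (a joint): Angle of the release tab, rad: 0 at rest, grows as the tab is pressed down, stops at 0.3 (about 6.5 mm down at tab_pad). It frees the lid at about 0.15 (3.3 mm). Pressing it at tab_pad takes about 1 N at first, 2 to 3 N to free the lid and 3 to 5 N at the stop (the more, the nearer the pivot); it springs back when let go.
- lid_edge (a point): Middle of the lid's free front edge, halfway through its 6 mm thickness, 112 mm from the hinge axis; it moves with the lid. The shut edge is 63 mm above the bench.
- hinge (a point): Middle of the lid's hinge axis, at the back, 63 mm above the bench and 42 mm behind the reader's origin. The axis runs along the reader's y.
- lid (a joint): Angle of the flat lid (blue frame with a clear window, 114 mm long, 88 mm wide, 6 mm thick, 60 g), rad: 0 shut and latched, slightly rubbery stop at 1.92 (leaning back, fully open). Once the tab has been pressed, a sprung pin lifts it by itself to about 1.07 and holds it there; from there it swings freely with light damping, falls back onto the pin if let go before upright (1.57), and drops open to its stop by itself once well past upright.
- vial_1: Black-capped glass vial, 25 mm diameter, 50 mm tall, standing loose in the reader's left well (well 24 mm left of the middle), its cap just below the lid. Origin at the centre of its underside, z up.
- vial_3: Green-capped glass vial of the same size, loose in the reader's right well. Origin at the centre of its underside, z up.
- vial_2: Bystander: small glass sample vial with a white cap, 25 mm diameter, 50 mm tall, loose on the bench. Origin at the centre of its underside.
- stopper_1: Bystander: red rubber stopper, 32 mm diameter, 26 mm tall, loose on the bench. Origin at the centre of its underside.
- marker: Bystander: black marker pen lying down, 134 mm long, 14 mm thick, loose on the bench. Origin at the centre of its underside.
- beaker_50: Bystander: small clear beaker, 46 x 51 mm, 58 mm tall, loose on the bench. Origin at the centre of its underside.
- dropper_bottle_1: Bystander: amber dropper bottle with black teat, 33 mm diameter, 106 mm tall, loose on the bench. Origin at the centre of its underside.
- tape_roll: Bystander: roll of white tape lying flat, 52 mm diameter, 19 mm tall, loose on the bench. Origin at the centre of its underside.

How it is judged (in metres and radians):
On the way, in this order (a step that is already met when the one before it is completed fails the run):
1. the fingers press the release tab down (value of joint tab above 0.08 rad and contact force between the fingers and tab above 0.3 N), for 0.02 s.
2. the lid has been pushed over past upright to its open stop (value of joint lid above 1.8 rad), for 0.2 s.
At the end, for the whole second after the job is handed in: The lid rests at its open stop (joint lid above 1.8 rad, at rest), the tab has sprung back (below 0.05 rad), both vials stand seated in their wells, and everything round the reader is within 20 mm of where it was (value of joint lid above 1.8 rad and velocity of joint lid between -0.05 and 0.05 rad/s and value of joint tab below 0.05 rad and z of each of vial_1, vial_3 in the frame of reader below 0.012 m and angle between each of vial_1, vial_3's own z axis and vertical below 0.2 rad and distance of each of vial_2, stopper_1, marker, beaker_50, dropper_bottle_1, tape_roll from where it was at the start of the episode below 0.02 m); the robot touches nothing.
It fails at once if a vial is lifted in its well or pulled out (z of any of vial_1, vial_3 in the frame of reader above 0.019 m).
It fails at once if something standing round the reader is shifted by more than 20 mm, lifted or knocked over (distance of any of vial_2, stopper_1, marker, beaker_50, dropper_bottle_1, tape_roll from where it was at the start of the episode above 0.02 m or angle between any of vial_2, stopper_1, marker, beaker_50, dropper_bottle_1, tape_roll's own z axis and vertical above 0.5 rad).
It fails at once if the lid or the tab is forced (more than 60 N) (contact force between any of the arm, the fingers and lid above 60 N or contact force between any of the arm, the fingers and tab above 60 N).
It also fails if it takes over 45 s, if anything falls off the work surface, if the arm or the gripper's body presses on something with over 40 N, if the wrist force passes 120 N, or if a joint passes its speed limit or range.

## Working session

There is one attempt and no reset: what is moved stays moved. The work goes in short steps, Python scripts to look and compute and a tool call to move; the robot and the scene stay as the last step left them, time stands still between calls to the robot, and variables do not carry over. Pictures are saved under pics/ and viewed, at most 10 in all, crops included, and the job is handed in when it is done.

Besides the shell and the picture viewer there is one more tool, called after ">>>" as name(argument=value, ...), one argument or row to a line, values as JSON. move_arm: Moves the arm, as the interface text tells. Its arguments: {"type":"object","properties":{"plan":{"type":"array","items":{"type":"number","minimum":-1,"maximum":1}},"fingers":{"type":"number"},"newtons":{"type":"number"}},"required":["plan"]}

```bash
mkdir -p pics; cat > h.py <<'E'
import numpy as np, cv2
from rig import robot, optics, job
from scipy.spatial.transform import Rotation as R
def ray(c,xy):
    Rm=cv2.Rodrigues(np.array(c['rvec'],float))[0]; t=np.array(c['tvec'],float).ravel()
    o=-Rm.T@t; d=Rm.T@np.linalg.inv(c['K'])@np.array([xy[0],xy[1],1.]); return o,d/np.linalg.norm(d)
def atz(c,xy,z):
    o,d=ray(c,xy); return o+d*(z-o[2])/d[2]
E
python3 - <<'E'
from h import *
np.set_printoptions(precision=1,suppress=True)
s=robot.state(); print(s['clock'],s['ee_pos'],s['orientation'],s['opening'])
Z=dict(reader=0,tab_pad=46,lid_edge=63,hinge=63,vial_1=8,vial_3=8,vial_2=0,stopper_1=0,marker=0,beaker_50=0,dropper_bottle_1=0,tape_roll=0)
for n in ('top','scene'):
    c=optics.camera(n); cv2.imwrite(f'pics/{n}0.png',c['img'][:,:,::-1])
    for k,z in Z.items():
        for p in optics.spot_point(n,k)[:2]:
            print(n,k,round(p['score'],2),np.array(p['xy']),atz(c,p['xy'],z))
E
```

```text
0.0 [ 207.2 -482.1  252.7] [-0.   1.   0.2  0. ] 85.32362932537389
top reader 0.74 [285.1 220. ] [540.3  50.1   0. ]
top tab_pad 0.51 [281.1 243.1] [452.3  80.7  46. ]
top tab_pad 0.4 [283.6 201.4] [598.   40.2  46. ]
top lid_edge 0.82 [283.2 234.8] [476.3  66.8  63. ]
top lid_edge 0.49 [293.6 184.1] [647.9  -8.5  63. ]
top hinge 0.7 [281.  203.5] [588.   50.6  63. ]
top vial_1 0.58 [254.5 217.3] [573.7 156.7   8. ]
top vial_3 0.58 [254.5 217.3] [573.7 156.7   8. ]
top vial_2 0.58 [254.5 217.3] [575.7 157.4   0. ]
top stopper_1 0.51 [323.8 221.5] [502.6 -86.6   0. ]
top marker 0.66 [293.7 184.4] [665.9 -10.1   0. ]
top beaker_50 0.64 [378.2 230.9] [ 423.6 -271.2    0. ]
top dropper_bottle_1 0.56 [426.2 221.5] [ 417.5 -451.2    0. ]
top tape_roll 0.62 [400.2 232.4] [ 400.1 -347.6    0. ]
scene reader 0.55 [284.1 203.9] [562.2  67.1   0. ]
scene tab_pad 0.55 [293.4 184.2] [614.1  67.2  46. ]
scene tab_pad 0.45 [258.6 209.9] [445.5  72.6  46. ]
scene lid_edge 0.73 [267.8 199.4] [484.3  67.6  63. ]
scene lid_edge 0.64 [317.3 230.7] [ 443.4 -134.8   63. ]
scene vial_1 0.51 [267.4 195.9] [558.6 130.4   8. ]
scene vial_3 0.51 [267.4 195.9] [558.6 130.4   8. ]
scene vial_2 0.51 [267.4 195.9] [567.4 137.8   0. ]
scene stopper_1 0.69 [319.4 229.7] [516.1 -95.6   0. ]
scene stopper_1 0.28 [286.  208.1] [547.5  48.9  -0. ]
scene marker 0.69 [320.  193.8] [672.7   3.7   0. ]
scene beaker_50 0.8 [356.1 270.1] [ 427.8 -269.1   -0. ]
scene dropper_bottle_1 0.73 [417.9 298.2] [ 426.2 -446.7    0. ]
scene tape_roll 0.53 [379.8 289.8] [ 398.8 -354.5    0. ]
```

View pics/top0.png

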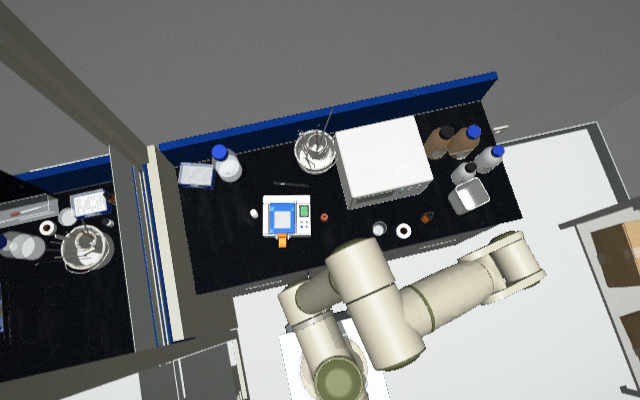

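View pics/scene0.png

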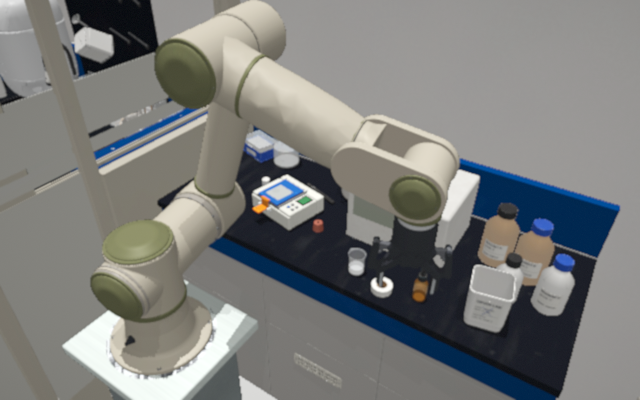

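The top view shows the reader at about (285,215), with its orange tab at (281,240) on the robot's side and the stopper at (324,217). The marker is behind the reader and vial_2 is at its left. The scene view agrees, with the lid shut. Next I'll move the wrist camera over the reader.

```bash
cat >> h.py <<'E'
def st():
    s=robot.state(); q=s['orientation']; return np.array(s['ee_pos']),R.from_quat([q[1],q[2],q[3],q[0]]).as_matrix(),s
def shift(target):
    p,M,s=st(); return M.T@(np.array(target)-p)/40
E
python3 - <<'E'
from h import *
np.set_printoptions(precision=3,suppress=True)
p,M,s=st(); print(p,M,s['force'])
c=optics.camera('wrist'); print(c['T_tool_cam'],c['K'])
print(shift([300,-200,330]),(M.T@(np.array([400,50,330])-np.array([300,-200,330]))/40))
E
```

```text
[ 207.26  -482.369  253.305] [[ 0.919  0.395  0.   ]
 [ 0.395 -0.919 -0.   ]
 [ 0.     0.    -1.   ]] [-0.515  0.021  0.35 ]
[[  -0.001   -0.945   -0.326   82.958]
 [   1.      -0.      -0.001    0.344]
 [   0.001   -0.326    0.945 -119.7  ]
 [   0.       0.       0.       1.   ]] [[314.814   0.    321.84 ]
 [  0.    314.814 195.264]
 [  0.      0.      1.   ]]
[ 4.918 -5.57  -1.918] [ 4.764 -4.755  0.   ]
```

>>> move_arm(
  plan=[0.615, -0.696, -0.24, 0, 0, 0, 0.615, -0.696, -0.24, 0, 0, 0, 0.615, -0.696, -0.24, 0, 0, 0, 0.615, -0.696, -0.24, 0, 0, 0, 0.615, -0.696, -0.24, 0, 0, 0, 0.615, -0.696, -0.24, 0, 0, 0, 0.615, -0.696, -0.24, 0, 0, 0, 0.615, -0.696, -0.24, 0, 0, 0, 0.84, -0.525, 0, 0, 0, 0, 0.84, -0.525, 0, 0, 0, 0, 0.84, -0.525, 0, 0, 0, 0, 0.84, -0.525, 0, 0, 0, 0, 0.84, -0.525, 0, 0, 0, 0, 0.84, -0.525, 0, 0, 0, 0, 0.84, -0.525, 0, 0, 0, 0, 0.84, -0.525, 0, 0, 0, 0, 0, 0, 0, 0, 0, 1, 0, 0, 0, 0, 0, 1, 0, 0, 0, 0, 0, 1, 0, 0, 0, 0, 0, 1],
  fingers=-1,
)

```text
clock: 3.02
ee_pos: [480.8, 60.7, 330.0]
orientation: [-0.0, 1.0, 0.001, -0.0]
force: [-0.5, -0.0, -0.3]
opening: 0.0
gripper_force: 0.0
```

>>> move_arm(
  plan=[0, 0, 0, 0, 0, 1, 0, 0, 0, 0, 0, 0.5, 0, 0, 0, 0, 0, 0, 0, 0, 0, 0, 0, 0],
)

```text
clock: 3.35
ee_pos: [480.8, 60.4, 330.1]
orientation: [-0.0, 0.997, -0.071, -0.0]
force: [-0.3, -0.5, 0.2]
opening: 0.0
gripper_force: 0.0
```

```bash
cat >> h.py <<'E'
def wcam():
    p,M,s=st(); c=optics.camera('wrist'); T=np.array(c['T_tool_cam'])
    Rc=M@T[:3,:3]; o=p+M@T[:3,3]
    c['rvec']=cv2.Rodrigues(Rc.T)[0].ravel(); c['tvec']=-Rc.T@o
    return c
E
cat > look.py <<'E'
import sys
from h import *
np.set_printoptions(precision=2,suppress=True)
p,M,s=st(); print(s['clock'],p,M.ravel(),s['force'],s['opening'],s['qpos'])
c=wcam(); cv2.imwrite(sys.argv[1],c['img'][:,:,::-1])
for k,z in dict(reader=0,tab_pad=46,lid_edge=63,hinge=63,vial_1=8,vial_3=8,stopper_1=0,marker=0).items():
    for q in optics.spot_point('wrist',k)[:2]:
        print(k,round(q['score'],2),np.array(q['xy']),atz(c,q['xy'],z))
E
python3 look.py pics/w1.png
```

```text
3.35 [480.77  60.42 330.11] [ 0.99 -0.14 -0.   -0.14 -0.99  0.   -0.   -0.   -1.  ] [-0.3  -0.47  0.19] 0.005982437053522891 [-0.12  0.18  1.47  0.    1.49  1.6 ]
reader 0.78 [316.8  95.6] [552.45  56.42   0.  ]
tab_pad 0.55 [311.8 179. ] [449.61  77.82  46.  ]
lid_edge 0.92 [317.2 156.8] [481.87  65.49  63.  ]
hinge 0.72 [319.8  59.3] [592.19  46.06  63.  ]
stopper_1 0.73 [425.9 107. ] [516.18 -90.18  -0.  ]
```

View pics/w1.png

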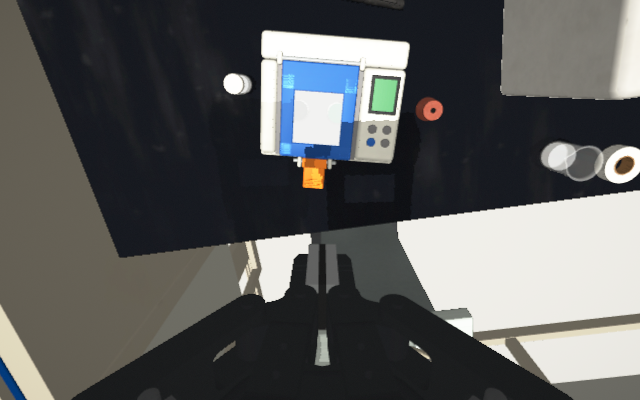

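The wrist view shows the lid shut, the orange tab at (314,175), the lid edge at (318,158), vial_2 at (237,84) and the stopper at (430,110). I'll check the tab outline next.

```bash
python3 - <<'E'
from h import *
np.set_printoptions(precision=2,suppress=True)
c=wcam(); im=c['img'].astype(int)
le=np.array([481.9,65.5]); h=np.array([592.2,46.1]); u=(h-le)/np.linalg.norm(h-le); v=np.array([-u[1],u[0]])
print(u)
m=(im[:,:,0]>200)&(im[:,:,1]>90)&(im[:,:,1]<190)&(im[:,:,2]<90)
for nm,reg in (('trace',optics.trace('wrist','tab')[0]['region']),('color',m)):
    ys,xs=np.nonzero(reg)
    P=np.array([atz(c,(x,y),46)[:2] for x,y in zip(xs,ys)])-le
    a,b=P@u,P@v
    for f in range(-54,4,6):
        k=(a>=f)&(a<f+6)
        if k.any(): print(nm,f,k.sum(),b[k].min(),b[k].max())
    print(a.min(),a.max(),b.mean())
E
```

```text
[ 0.98 -0.17]
trace -48 69 -7.341899128779029 19.569044316935745
trace -42 91 -8.557416459754112 19.60581502980599
trace -36 87 -8.387018071146695 18.350205515667792
trace -30 98 -8.218085246586808 18.403927389090626
trace -24 93 -10.518663453674876 18.457191142975205
trace -18 104 -10.47456528149947 18.52313548474809
trace -12 97 -10.299107721407257 18.562367533938847
-46.53979030075754 -6.431473357563211 4.802848451995958
color -48 47 -7.341899128779029 18.227625387744023
color -42 69 -7.258876540722946 18.28239989049424
color -36 54 -7.052888827686706 18.350205515667792
color -30 57 -8.092336067063767 18.390540099574505
color -24 64 -8.050599159481143 17.140082456288766
color -18 66 -10.47456528149947 19.833263875660084
color -12 57 -10.299107721407257 19.879985031366555
color -6 2 17.285167160911353 18.588384305365633
-46.302113699359566 70.12410838186159 -12.725905927344009
```

>>> move_arm(
  plan=[0, 0, 0, 0, 0, 0.3, 0, 0, 0, 0, 1, 0, 0, 0, 0, 0, 1, 0, 0, 0, 0, 0, 1, 0, 0, 0, 0, 0, 1, 0, 0, 0, 0, 0, 0, 0],
)

```text
clock: 4.4
ee_pos: [479.2, 61.0, 329.8]
orientation: [0.017, 0.976, -0.085, 0.199]
force: [-0.2, 0.7, -0.6]
opening: 0.1
gripper_force: 0.0
```

```bash
python3 - <<'E'
from h import *
np.set_printoptions(precision=3,suppress=True)
p,M,s=st(); print(p,M); print(shift([447.4,77,90]), M.T@[0,0,-1],s['force'])
E
```

```text
[479.206  60.951 329.803] [[ 0.906 -0.172  0.386]
 [-0.159 -0.985 -0.068]
 [ 0.392 -0.    -0.92 ]]
[-3.135 -0.258  5.181] [-0.392  0.     0.92 ] [-0.225  0.662 -0.624]
```

>>> move_arm(
  plan=[-0.448, -0.037, 0.74, 0, 0, 0, -0.448, -0.037, 0.74, 0, 0, 0, -0.448, -0.037, 0.74, 0, 0, 0, -0.448, -0.037, 0.74, 0, 0, 0, -0.448, -0.037, 0.74, 0, 0, 0, -0.448, -0.037, 0.74, 0, 0, 0, -0.448, -0.037, 0.74, 0, 0, 0, 0, 0, 0, 0, 0, 0, 0, 0, 0, 0, 0, 0],
)

```text
clock: 5.15
ee_pos: [448.4, 76.5, 89.9]
orientation: [0.017, 0.977, -0.085, 0.196]
force: [-0.5, -0.9, 0.8]
opening: 0.1
gripper_force: 0.0
```

```bash
python3 look.py pics/w2.png
```

```text
5.15 [448.36  76.51  89.95] [ 0.91 -0.17  0.38 -0.16 -0.98 -0.07  0.39  0.   -0.92] [-0.46 -0.92  0.77] 0.12705720961864156 [-0.07  0.26  2.14 -0.12  0.35  1.78]
reader 0.96 [326.3 115.7] [551.03  54.12   0.  ]
lid_edge 0.91 [325.2 210.2] [480.38  68.23  63.  ]
hinge 0.87 [329.5   6. ] [592.7   45.82  63.  ]
vial_1 0.59 [191.8 101.2] [576.18 149.32   8.  ]
vial_3 0.59 [191.8 101.2] [576.18 149.32   8.  ]
stopper_1 0.87 [525.7 131.2] [513.32 -91.15   0.  ]
```

View pics/w2.png

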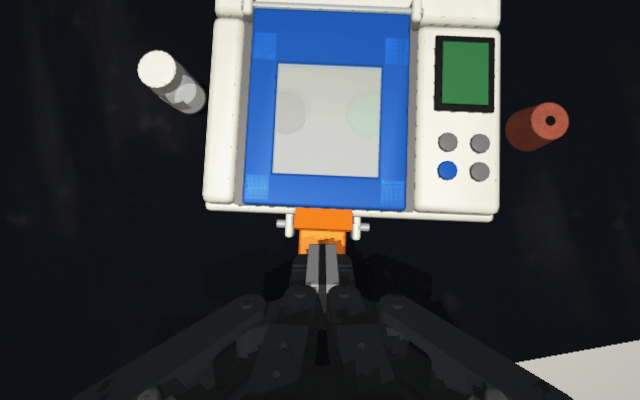

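The fingers (col 322) are centred on the tab (col 323), which sits just behind the tips at rows 210–250. Next is a slow descent.

>>> move_arm(
  plan=[-0.044, 0, 0.104, 0, 0, 0, -0.044, 0, 0.104, 0, 0, 0, -0.044, 0, 0.104, 0, 0, 0, -0.044, 0, 0.104, 0, 0, 0, -0.02, 0, 0.046, 0, 0, 0, -0.02, 0, 0.046, 0, 0, 0, 0, 0, 0, 0, 0, 0],
)

```text
clock: 6.18
ee_pos: [448.0, 76.7, 67.9]
orientation: [0.017, 0.976, -0.085, 0.197]
force: [-1.0, -0.8, -0.1]
opening: -0.0
gripper_force: 0.5
```

>>> move_arm(
  plan=[-0.02, 0, 0.046, 0, 0, 0, 0, 0, 0, 0, 0, 0],
)

```text
clock: 6.35
ee_pos: [448.2, 76.7, 66.2]
orientation: [0.017, 0.976, -0.085, 0.198]
force: [-1.1, 0.1, 1.5]
opening: -0.3
gripper_force: 0.7
```

>>> move_arm(
  plan=[-0.02, 0, 0.046, 0, 0, 0, 0, 0, 0, 0, 0, 0],
)

```text
clock: 6.52
ee_pos: [448.2, 76.7, 64.2]
orientation: [0.017, 0.976, -0.085, 0.198]
force: [-1.4, -0.2, 2.5]
opening: 0.1
gripper_force: 1.3
```

```bash
python3 look.py pics/w3.png
```

```text
6.5167 [448.18  76.68  64.21] [ 0.91 -0.17  0.38 -0.16 -0.98 -0.07  0.39 -0.   -0.92] [-1.43 -0.25  2.48] 0.10701505652363953 [-0.07  0.32  2.16 -0.16  0.26  1.82]
reader 0.61 [325.  104.8] [550.72  55.65   0.  ]
lid_edge 0.57 [330.5 179.7] [493.25  63.91  63.  ]
vial_1 0.64 [176.1  87. ] [576.33 149.32   8.  ]
vial_3 0.64 [176.1  87. ] [576.33 149.32   8.  ]
stopper_1 0.76 [548.  118.7] [515.31 -89.83   0.  ]
```

View pics/w3.png

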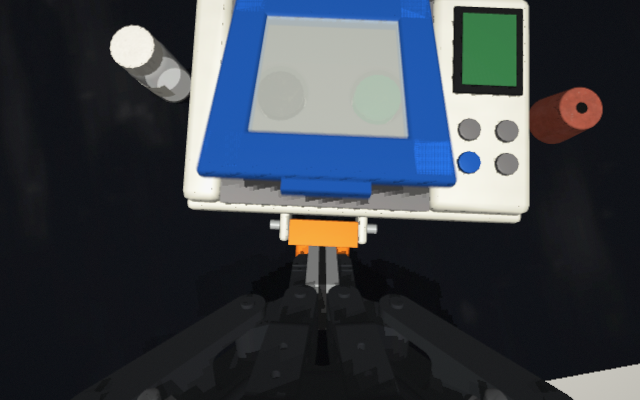

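The lid has popped free, its edge now at row 180, and the tab is pressed. I'll back off along the fingers.

>>> move_arm(
  plan=[0, 0, -0.2, 0, 0, 0, 0, 0, -0.4, 0, 0, 0, 0, 0, -0.6, 0, 0, 0, 0, 0, -0.6, 0, 0, 0, 0, 0, -0.6, 0, 0, 0, 0, 0, -0.5, 0, 0, 0, 0, 0, 0, 0, 0, 0, 0, 0, 0, 0, 0, 0, 0, 0, 0, 0, 0, 0],
)

```text
clock: 7.72
ee_pos: [403.5, 84.5, 170.7]
orientation: [0.017, 0.976, -0.085, 0.198]
force: [0.4, -0.2, 0.5]
opening: -0.3
gripper_force: 0.0
```

```bash
python3 look.py pics/w4.png; python3 - <<'E'
from h import *
np.set_printoptions(precision=3,suppress=True)
c=wcam(); 
for q in optics.spot_point('wrist','lid_edge')[:2]: print(q['xy'],atz(c,q['xy'],161))
p,M,s=st(); print(p,M.T@[.985,-.173,0],M.T@[0,0,1])
E
```

```text
7.7167 [403.52  84.47 170.66] [ 0.91 -0.17  0.38 -0.16 -0.98 -0.07  0.39 -0.   -0.92] [ 0.42 -0.2   0.46] -0.3416278683519717 [-0.05  0.    2.16 -0.09  0.58  1.76]
reader 0.76 [324.4  96.2] [552.56  54.74   0.  ]
tab_pad 0.94 [320.6 193.9] [451.66  76.3   46.  ]
vial_1 0.94 [226.4  88.3] [574.43 149.97   8.  ]
vial_1 0.91 [302.7 109.7] [539.77  78.9    8.  ]
vial_3 0.94 [226.4  88.3] [574.43 149.97   8.  ]
vial_3 0.91 [302.7 109.7] [539.77  78.9    8.  ]
stopper_1 0.74 [471.7 106.2] [516.2  -90.97   0.  ]
stopper_1 0.72 [324.9  99.2] [549.39  54.78   0.  ]
marker 0.5 [301.9 110.9] [541.49  79.92   0.  ]
[332.3, 3.5] [537.977  54.597 161.   ]
[403.668  84.504 171.064] [ 0.921 -0.     0.389] [ 0.389 -0.    -0.921]
```

View pics/w4.png

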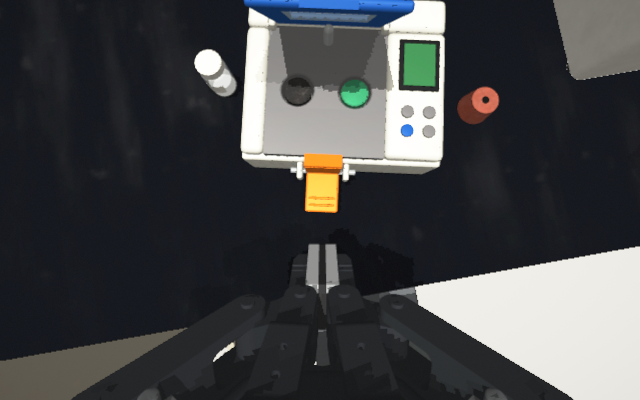

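The lid is standing on its pin, edge near (332,4). The tab has sprung back and both vials are seated, black at (297,92) and green at (355,93). Next I push the lid in towards the back.

>>> move_arm(
  plan=[-0.146, 0, 0.345, 0, 0, 0, 0.53, 0, 0.224, 0, 0, 0, 0.53, 0, 0.224, 0, 0, 0, 0.53, 0, 0.224, 0, 0, 0, 0.53, 0, 0.224, 0, 0, 0, 0.53, 0, 0.224, 0, 0, 0, 0, 0, 0, 0, 0, 0],
)

```text
clock: 8.85
ee_pos: [520.1, 63.6, 156.4]
orientation: [0.017, 0.976, -0.086, 0.199]
force: [-0.8, 0.7, -0.2]
opening: 0.4
gripper_force: 0.0
```

>>> move_arm(
  plan=[0.092, 0, 0.039, 0, 0, 0, 0.092, 0, 0.039, 0, 0, 0, 0.092, 0, 0.039, 0, 0, 0, 0.092, 0, 0.039, 0, 0, 0, 0.092, 0, 0.039, 0, 0, 0, 0.092, 0, 0.039, 0, 0, 0, 0.092, 0, 0.039, 0, 0, 0, 0.092, 0, 0.039, 0, 0, 0, 0, 0, 0, 0, 0, 0],
)

```text
clock: 9.6
ee_pos: [549.2, 58.8, 156.2]
orientation: [0.017, 0.976, -0.085, 0.198]
force: [0.3, 0.3, -1.1]
opening: -0.2
gripper_force: 0.0
```

```bash
python3 look.py pics/w5.png; python3 -c "
from h import *
c=optics.camera('scene'); cv2.imwrite('pics/s5.png',cv2.resize(c['img'][130:280,200:380,::-1],None,fx=4,fy=4,interpolation=2)[:600])"
```

```text
9.6 [549.16  58.83 156.22] [ 0.91 -0.17  0.38 -0.16 -0.98 -0.07  0.39 -0.   -0.92] [ 0.34  0.34 -1.08] -0.19045013159779006 [-0.09  0.32  1.82 -0.06  0.6   1.69]
reader 0.78 [325.  243.3] [553.01  54.41   0.  ]
tab_pad 0.33 [326.  245.4] [555.11  53.68  46.  ]
lid_edge 0.74 [335.1 265.7] [540.82  49.6   63.  ]
hinge 0.68 [331.1 195.7] [592.46  43.37  63.  ]
vial_1 0.78 [217.1 234.8] [578.59 150.66   8.  ]
vial_1 0.46 [353.7 263. ] [531.54  31.68   8.  ]
vial_3 0.78 [217.1 234.8] [578.59 150.66   8.  ]
vial_3 0.46 [353.7 263. ] [531.54  31.68   8.  ]
stopper_1 0.62 [482.6 255.2] [516.28 -89.52   0.  ]
stopper_1 0.44 [300.  263.6] [538.49  80.82   0.  ]
marker 0.86 [359.3 116.6] [667.09   0.4    0.  ]
```

View pics/s5.png

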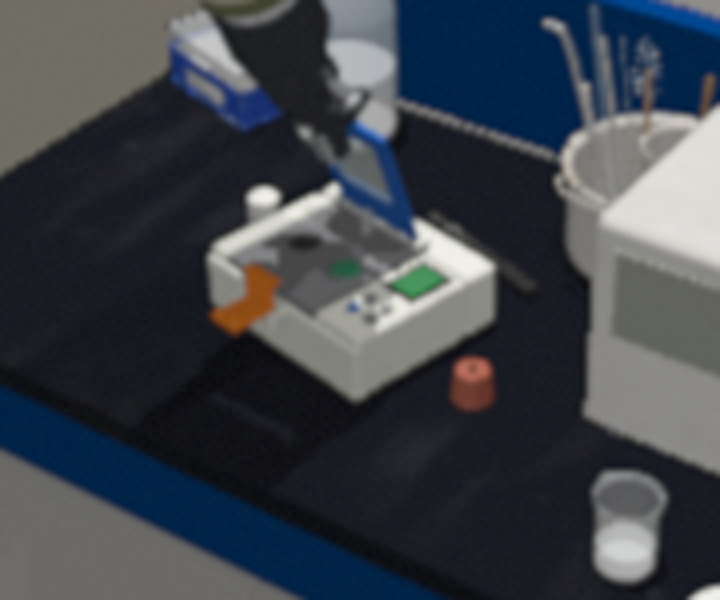

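The fingertip is touching the lid's underside below its edge, at about (345,140) in the crop. I'll keep pushing slowly.

>>> move_arm(
  plan=[0.092, 0, 0.039, 0, 0, 0, 0.092, 0, 0.039, 0, 0, 0, 0.092, 0, 0.039, 0, 0, 0, 0.092, 0, 0.039, 0, 0, 0, 0.092, 0, 0.039, 0, 0, 0, 0.092, 0, 0.039, 0, 0, 0, 0.092, 0, 0.039, 0, 0, 0, 0.092, 0, 0.039, 0, 0, 0, 0.092, 0, 0.039, 0, 0, 0, 0.092, 0, 0.039, 0, 0, 0, 0.092, 0, 0.039, 0, 0, 0, 0, 0, 0, 0, 0, 0, 0, 0, 0, 0, 0, 0, 0, 0, 0, 0, 0, 0],
)

```text
clock: 11.27
ee_pos: [591.7, 51.5, 156.0]
orientation: [0.017, 0.976, -0.085, 0.198]
force: [0.0, 0.5, 1.1]
opening: 0.0
gripper_force: 0.0
```

```bash
python3 -c "
from h import *
c=optics.camera('scene'); cv2.imwrite('pics/s6.png',cv2.resize(c['img'][130:280,200:380,::-1],None,fx=4,fy=4,interpolation=2)[:600])"
```

```text
(no output)
```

View pics/s6.png

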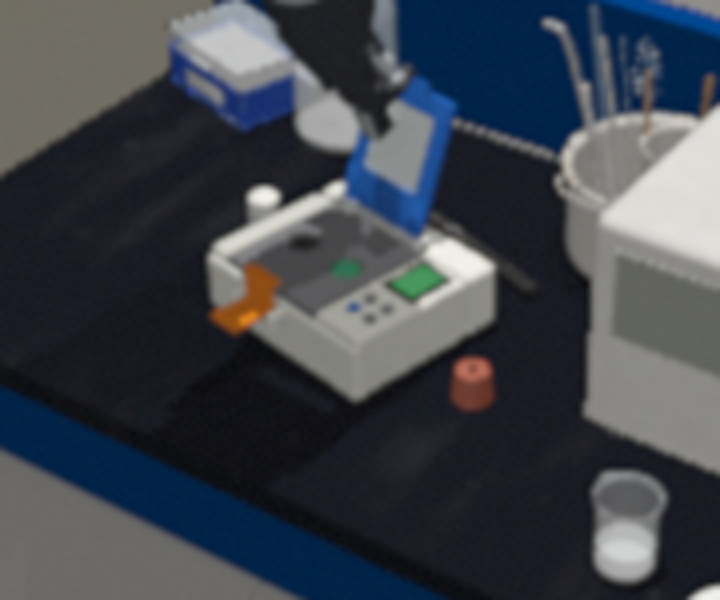

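The lid is past upright and leaning back, with its top at about (440,95) in the crop. I'll withdraw the hand backwards and check that the lid stays open.

>>> move_arm(
  plan=[-0.1, 0, -0.042, 0, 0, 0, -0.3, 0, -0.127, 0, 0, 0, -0.6, 0, -0.254, 0, 0, 0, -0.7, 0, -0.3, 0, 0, 0, -0.7, 0, -0.3, 0, 0, 0, -0.7, 0, -0.3, 0, 0, 0, 0, 0, -0.8, 0, 0, 0, 0, 0, -0.8, 0, 0, 0, 0, 0, 0, 0, 0, 0, 0, 0, 0, 0, 0, 0, 0, 0, 0, 0, 0, 0, 0, 0, 0, 0, 0, 0, 0, 0, 0, 0, 0, 0],
)

```text
clock: 12.4
ee_pos: [434.3, 79.0, 214.4]
orientation: [0.017, 0.977, -0.085, 0.197]
force: [0.3, -0.2, -1.0]
opening: -0.0
gripper_force: 0.0
```

```bash
python3 -c "
from h import *
c=optics.camera('scene'); a=cv2.resize(c['img'][150:250,230:350,::-1],None,fx=4,fy=4)
w=wcam(); print(robot.state()['clock'])
for k in ('lid_edge',):
  o,d=ray(c,optics.spot_point('scene',k)[0]['xy'])
  # intersect with reader's xz mid plane, compare with lid arc
  h=np.array([592.2,46.1,63]);u=np.array([.985,-.173,0]);v=np.array([.173,.985,0])
  P=o+d*((h-o)@v)/(d@v)-h; print(P@u,P[2],np.pi-np.arctan2(P[2],P@u), 'r',np.hypot(P@u,P[2]))
b=w['img'][:,:,::-1]; b=cv2.resize(b,(480,300)); cv2.imwrite('pics/f7.png',cv2.resize(np.vstack([a[:300],b]),None,fx=1,fy=1))"
```

```text
12.5
25.373685594837916 108.85897931958698 1.7997952662777603 r 111.77701597004615
```

View pics/f7.png

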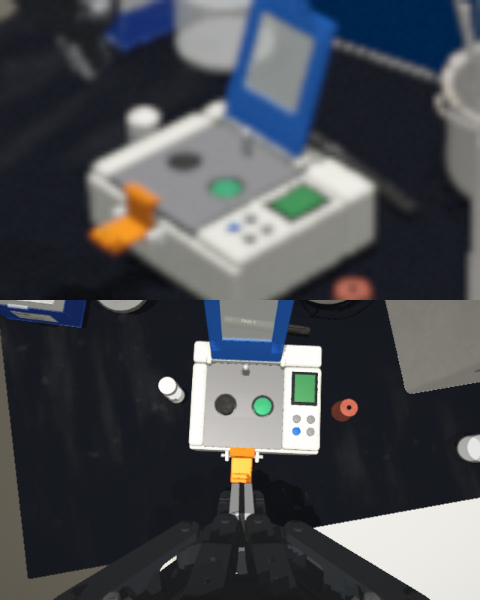

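>>> move_arm(
  plan=[0, 0, -0.5, 0, 0, 0, 0, 0, -0.5, 0, 0, 0, 0, 0, 0, 0, 0, 0, 0, 0, 0, 0, 0, 0, 0, 0, 0, 0, 0, 0, 0, 0, 0, 0, 0, 0, 0, 0, 0, 0, 0, 0, 0, 0, 0, 0, 0, 0, 0, 0, 0, 0, 0, 0, 0, 0, 0, 0, 0, 0, 0, 0, 0, 0, 0, 0],
)

```text
clock: 13.47
ee_pos: [419.2, 81.8, 252.3]
orientation: [0.017, 0.976, -0.085, 0.198]
force: [-0.5, -0.6, -0.5]
opening: -0.1
gripper_force: 0.0
```

```bash
python3 -c "
from h import *
h=np.array([592.2,46.1,63]);u=np.array([.985,-.173,0]);v=np.array([.173,.985,0])
for n in ('scene','top','wrist'):
  c=wcam() if n=='wrist' else optics.camera(n)
  for q in optics.spot_point(n,'lid_edge')[:1]:
    o,d=ray(c,q['xy']);P=o+d*((h-o)@v)/(d@v)-h
    best=min(np.arange(1,2.1,.01),key=lambda t:np.linalg.norm(np.cross(h+112*(-np.cos(t)*u+np.sin(t)*np.array([0,0,1]))-o,d)))
    print(n,q['score'],q['xy'],np.pi-np.arctan2(P[2],P@u),np.hypot(P@u,P[2]),'fit',best)
"
```

```text
scene 0.93 [302.0, 151.3] 1.8719968457136034 111.42320669405699 fit 1.8700000000000008
top 0.97 [282.4, 183.2] 3.815097084312998 118.7060783279755 fit 1.9200000000000008
```

Two cameras put the lid at 1.87 and 1.92 rad, at its stop, and the hand is clear.

```bash
python3 -c "
from rig import job
print(job.close_job())"
```

```text
the job is handed in; nothing more can be done
None
```

I pressed the tab and pushed the lid over to its open stop (about 1.9 rad by two cameras). The tab sprang back, both vials look seated, nothing round the reader looks moved, and I handed the job in at about 13.5 s; no verdict came back.

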